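# Find the full stock tube by its weight

## Task

One of the four identical tubes in the wooden holder is still packed full of steel jewellery and is clearly the heaviest; feel for it by lifting, pull it out and stand it upright in the empty half of the aluminium tray. Leave the other three tubes standing fully down in the holder's sockets, and do not disturb the other things on the table.

Things in the scene. Friction and masses are not known exactly. Their poses are not given: they have to be found in the camera images.
- holder: wooden block, 66 mm (its x) by 316 mm (its y) and 55 mm high, fixed to the table, origin at the centre of its underside, z up. It has four square sockets, 38 mm wide and 45 mm deep (their floor is 10 mm above the table), in a row along its y axis at y = -126, -42, 42 and 126 mm, each with a tube standing in it.
- tube_a_mid (a point): Opaque grey stock tube, 34 mm in diameter, 140 mm tall; the top 22 mm is a black cap 36 mm in diameter. Point on its axis, 70 mm above its bottom; z to the cap. Stands loosely in a socket, 95 mm showing above the block. The four look alike: one is packed full (400 to 490 g), the others weigh 60 to 260 g each; which one is full differs each time, whatever the name or place.
- tube_b_mid (a point): Opaque grey stock tube, 34 mm in diameter, 140 mm tall; the top 22 mm is a black cap 36 mm in diameter. Point on its axis, 70 mm above its bottom; z to the cap. Stands loosely in a socket, 95 mm showing above the block. The four look alike: one is packed full (400 to 490 g), the others weigh 60 to 260 g each; which one is full differs each time, whatever the name or place.
- tube_c_mid (a point): Opaque grey stock tube, 34 mm in diameter, 140 mm tall; the top 22 mm is a black cap 36 mm in diameter. Point on its axis, 70 mm above its bottom; z to the cap. Stands loosely in a socket, 95 mm showing above the block. The four look alike: one is packed full (400 to 490 g), the others weigh 60 to 260 g each; which one is full differs each time, whatever the name or place.
- tube_d_mid (a point): Opaque grey stock tube, 34 mm in diameter, 140 mm tall; the top 22 mm is a black cap 36 mm in diameter. Point on its axis, 70 mm above its bottom; z to the cap. Stands loosely in a socket, 95 mm showing above the block. The four look alike: one is packed full (400 to 490 g), the others weigh 60 to 260 g each; which one is full differs each time, whatever the name or place.
- tray: aluminium tray 220 mm (its x) by 130 mm (its y), rim 22 mm high, walls and floor 5 mm thick, fixed to the table, origin at the centre of its underside. A wall across the middle parts it into a far half (+x) that holds a cardboard carton and an empty near half (-x).
- tray_empty_half (a point): point on the floor (5 mm above the table) at the centre of the tray's empty half; that half measures 102 mm (tray x) by 120 mm (tray y) inside; axes as the tray's.
- carton: cardboard carton 60 x 85 x 34 mm high, fills the far half of the tray; leave alone. Origin: centre of its underside.
- jar: white jar with black lid, 54 mm across, 70 mm tall, stands beyond the holder; leave alone. Origin: centre of its underside.
- tape: roll of clear tape lying flat, 80 mm across, 22 mm high, on the robot's side of the holder; leave alone. Origin: centre of its underside.
- cone: small wooden ring-display cone, 44 mm across the foot, 72 mm tall; leave alone. Origin: centre of its underside.
- driver: screwdriver with black handle, about 160 mm long, lying near the robot; leave alone.
- bin: open blue stock bin on the left, nearer the robot than the holder, 100 x 100 x 50 mm; leave alone. Origin: centre of its underside.
- moneypig: yellow money-box pig, 70 mm across, 86 mm tall; leave alone. Origin: centre of its underside.
Mind the look-alikes: they are no part of the job. Leave any red or turquoise look-alike of the part that bears tube_a_mid alone.

How it is judged:
By the outcome, as a careful person would: the job done as asked, in the order asked, and still so for the second after the job is handed in, with the robot touching nothing.
It also fails if it takes over 72 s, if anything falls off the work surface, if the arm or the gripper's body presses on something with over 40 N, if the wrist force passes 120 N, or if a joint passes its speed limit or range.

## Robot

A 6-joint arm with a two-finger parallel gripper is mounted at the origin on the work surface. World frame = base frame: x ahead of the robot, y to its left, z up, the work surface at z = 0. Lengths are in m, angles in rad, forces in N, time in s.
With the tool pointing down it reaches from about 0.3 to 0.95 m from the base axis. Payload 3.1 kg.
Tool frame: the origin (TCP) lies at the very end of the fingers, on their centre line; the grasp point (between the pads) lies 19 mm behind it (bot.hold_point_z is the distance from the TCP to the grasp point, in m); z points along the fingers, y is the line along which they close (so a half turn about z gives the same grasp; the last joint's range is limited). The gripper opens to 85 mm and grips with 20 to 120 N. Pads are 22 mm wide; open, the fingers measure 114 mm over their backs; the gripper's body (76 mm by 85 mm) begins 54 mm behind the grasp point. The pads swing forward as they close: fully open they stand 13 mm farther back than shut.
Start: joints at [-1.361, 0.308, 1.634, -0, 1.2, -0.07], TCP at [0.173, -0.601, 0.231] pointing down, gripper open.
Joint ranges: [-3.06, 3.06], [-0.79, 1.96], [0.05, 2.63], [-1.19, 4.34], [0.05, 2.64], [-2.94, 2.94]. Speed limits (rad/s): [2.79, 2.79, 3.14, 3.14, 3.14, 3.14].

## Interface

Orientations are given as a unit quaternion [w, x, y, z].
In Python, from station import telemetry, eyes, job, bot gives the robot as it stands.
- The arm moves only by the tool play_rows, never from a script. Its argument "moves" is a list that holds one entry, the list of rows, each a list of 5 numbers: the gripper's target within -1 to 1 (fully open at 1, half-way at 0, shut at -1), then the shift along the world's x, y, z in units of 0.75 m (1.0 is 0.75 m), then the turn about the world's z in units of pi/2 rad (1.0 is pi/2 rad). A call has 1 to 12 rows; each row is the pose to reach, as a shift and turn from the pose commanded when the call began; what a row does not reach only later rows make up. A row lasts 1/12 s, in which the tool goes at most 41.7 mm and 7.16 degrees, less where a joint would pass 70% of its speed; a pose out of reach is approached as far as the arm can. A call with a number of a shift or a turn outside -1 to 1 is refused whole. A call with a gripper value outside its range is refused whole. The fingers move at their own pace and stop on an object; "force" is the grip in N (left out, the last holds). Time passes only in rows, so rows that repeat a pose let the fingers close. It gives the time, the measured TCP pose, the force, the opening and the grip force at its end, in the units of the state.
- telemetry.read_state(): the state, without advancing time (a new reading comes with each control period).
- eyes.camera(name): name is "scene" or "side" or "wrist"; returns the picture (480x640x3 uint8, red, green, blue); there is no depth.
- eyes.get_calibration(name): a dict with "fx", "fy", "cx", "cy" (pixels), "pose" (4x4, takes a point from camera to world coordinates). Camera axes: x right, y down, z forward; pixel columns grow to the right and rows downward; lengths in m; the calibration is good to about 2 mm. A picture is of the moment at which its call begins: read the wrist's pose just before it. get_calibration takes no time and is no camera call; for the wrist camera it gives the pose at the moment of the call.
- job.job_done(): hands the job in; it is judged then, once.
The state is a dict: "t": time; "joint_positions": joint angles; "dq": joint speeds; "tau": joint torques, N m; "eef_pos": TCP position; "tcp_rot": TCP orientation; "wrist_force": force on the tool from outside, world axes, zero at the start; "wrist_torque": the same for the moment, N m; "grip_width": finger opening in m; "gripper_force": force on a finger pad.
Only numpy, scipy, OpenCV 4.12 (cv2) and the standard library are available. Lean on these libraries where they do the work, as an engineer would, in place of code of your own. Each camera call takes 0.05 s, during which the arm holds its last target. There are 200 camera calls.

## Working session

There is one attempt and no reset: what is moved stays moved. The work goes in short steps, Python scripts to look and compute and a tool call to move; the robot and the scene stay as the last step left them, time stands still between calls to the robot, and variables do not carry over. Pictures are saved under pics/ and viewed, at most 10 in all, crops included, and the job is handed in when it is done.

Besides the shell and the picture viewer there is one more tool, called after "Call:" as name(argument=value, ...) on one line, values as JSON. play_rows: Moves the arm, as the interface text tells. Shifts and turns lie within -1 to 1; 1 stands for 0.75 m of shift or pi/2 rad of turn. Its arguments: {"type":"object","properties":{"moves":{"type":"array","items":{"type":"array","items":{"type":"array","items":{"type":"number","minimum":-1,"maximum":1}}}},"force":{"type":"number"}},"required":["moves"]}

```bash
mkdir -p pics
python3 - <<'E'
from station import telemetry, eyes, job, bot
import cv2,numpy as np
print(telemetry.read_state()); print(bot.hold_point_z)
for n in("scene","side"):
    cv2.imwrite(f"pics/{n}0.png",eyes.camera(n)[:,:,::-1]); c=eyes.get_calibration(n); print(n,c)
E
```

```text
{'t': 0.0, 'joint_positions': array([-1.36070686e+00,  3.08993888e-01,  1.63519629e+00,  1.19741246e-05,
        1.19969936e+00, -6.96875374e-02]), 'dq': array([-0.00155405, -0.00083629,  0.00092608, -0.00042197, -0.00056391,
        0.00105704]), 'tau': array([-7.72591666e-04, -4.15257239e+01, -2.76664960e+01, -1.63643726e-04,
        1.01643725e-02,  8.00354087e-06]), 'eef_pos': array([ 0.17240055, -0.59989387,  0.23004936]), 'tcp_rot': array([-1.14600631e-03,  9.90231199e-01,  1.39430460e-01, -7.49923727e-05]), 'wrist_force': array([ 0.79651183, -0.14464388,  0.64023788]), 'wrist_torque': array([ 0.02507923, -0.00909178, -0.03375799]), 'gripper_force': 0.0, 'grip_width': 0.08552142920116479}
0.0187
scene {'fx': 523.1653407838866, 'fy': 523.1653407838866, 'cx': 315.82329842903385, 'cy': 239.45585366348575, 'pose': array([[-0.57264982,  0.51477947, -0.63802373,  1.34716262],
       [ 0.81976135,  0.35200311, -0.45175784,  0.62500109],
       [-0.00796933, -0.78172623, -0.62357083,  0.87743567],
       [ 0.        ,  0.        ,  0.        ,  1.        ]])}
side {'fx': 606.6655640996106, 'fy': 606.6655640996106, 'cx': 309.88559101115567, 'cy': 245.3390949483399, 'pose': array([[ 9.83175158e-01, -1.24927225e-01,  1.33265888e-01,
         4.05074186e-01],
       [-1.82665117e-01, -6.73412665e-01,  7.16344078e-01,
        -8.35169150e-01],
       [ 2.52059261e-04, -7.28634731e-01, -6.84902449e-01,
         9.02090661e-01],
       [ 0.00000000e+00,  0.00000000e+00,  0.00000000e+00,
         1.00000000e+00]])}
```

View pics/scene0.png

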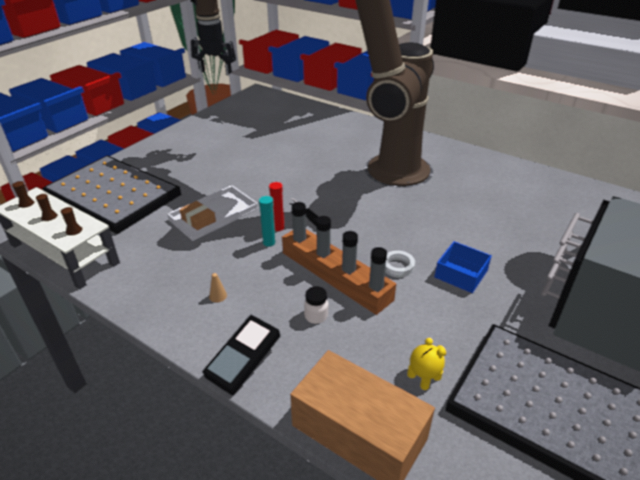

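View pics/side0.png

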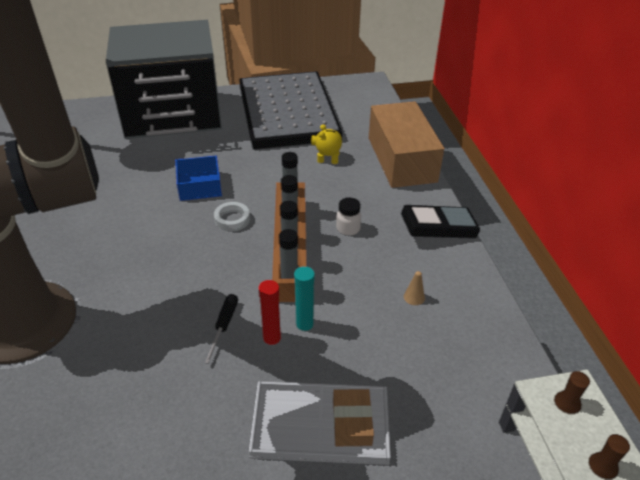

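Four grey tubes with black caps in the wooden holder: side (289,160), (289,184), (289,210), (289,238) and scene (378,256), (350,239), (323,223), (299,209). These fit the description. The red (side 270,312) and turquoise (304,300) tubes stand free on the table and are look-alikes to leave. The tray is at side (320,422), with its empty half on the left. I'll enlarge to confirm this and pick pixels.

Run:
```python
import cv2,numpy as np
a=cv2.imread("pics/side0.png");b=cv2.imread("pics/scene0.png")
A=cv2.resize(a[145:345,230:363],None,fx=3,fy=3,interpolation=cv2.INTER_CUBIC)
B=cv2.resize(b[190:315,265:398],None,fx=3,fy=3,interpolation=cv2.INTER_CUBIC)
C=cv2.resize(a[370:470,240:395],None,fx=2.57,fy=2.57,interpolation=cv2.INTER_CUBIC)[:225,:399]
o=np.zeros((600,800,3),np.uint8);o[:,:399]=A;o[:375,401:800]=B;o[375:375+C.shape[0],401:401+C.shape[1]]=C
cv2.imwrite("pics/crop.png",o)
```

```text
(no output)
```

View pics/crop.png

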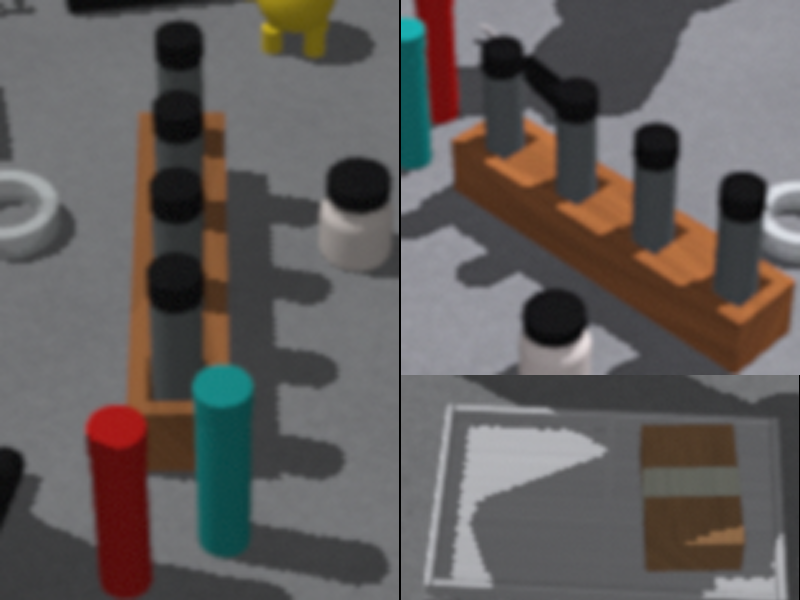

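The crop confirms four identical grey, black-capped tubes in the wooden block. Cap tops in the crop are side (179,38), (178,108), (177,186), (176,271) and scene (743,187), (656,138), (577,90), (503,48). Red and turquoise stand just off the block's near end. The empty tray half is the left one.

```bash
cat > h.py <<'E'
from station import telemetry, eyes
import numpy as np
def ray(n,u,v):
    c=eyes.get_calibration(n);P=c["pose"]
    return P[:3,3],P[:3,:3]@np.array([(u-c["cx"])/c["fx"],(v-c["cy"])/c["fy"],1])
def plane(n,u,v,z):
    o,d=ray(n,u,v);return (o+d*(z-o[2])/d[2])[:2]
def tri(l):
    A=0;b=0
    for n,u,v in l:
        o,d=ray(n,u,v);d=d/np.linalg.norm(d);M=np.eye(3)-np.outer(d,d);A=A+M;b=b+M@o
    return np.linalg.solve(A,b)
E
python3 - <<'E'
from h import *
np.set_printoptions(precision=4,suppress=True)
S=[(179,38),(178,108),(177,186),(176,271)];C=[(743,187),(656,138),(577,90),(503,48)]
s=lambda p:(230+p[0]/3,145+p[1]/3); c=lambda p:(265+(p[0]-401)/3,190+p[1]/3)
for p,q in zip(S,C): print(tri([("side",*s(p)),("scene",*c(q))]),plane("side",*s(p),.15),plane("scene",*c(q),.15))
t=lambda p:(240+(p[0]-401)/2.57,370+(p[1]-375)/2.57)
print("tray")
for p in [(447,406),(779,420),(428,585)]: print(plane("side",*t(p),.022))
print(plane("side",388,460,.022))
print("holder",[plane("side",*s(p),.055) for p in [(140,113),(224,113),(132,402)]])
print("red/turq bottoms",plane("side",*s((125,590)),0),plane("side",*s((225,548)),0))
print("turq top tri",tri([("side",*s((223,385))),("scene",*c((409,32)))]))
E
```

```text
[0.5593 0.2342 0.1465] [0.5589 0.2285] [0.5624 0.2362]
[0.5458 0.1521 0.1466] [0.5452 0.1475] [0.5493 0.1543]
[0.5312 0.0694 0.1476] [0.5314 0.0656] [0.5327 0.0714]
[ 0.5177 -0.0121  0.1479] [ 0.5179 -0.015 ] [ 0.5192 -0.0102]
tray
[ 0.4267 -0.2338]
[ 0.6407 -0.2846]
[ 0.3999 -0.3586]
[ 0.6064 -0.4108]
holder [array([0.5334, 0.2707]), array([0.5964, 0.259 ]), array([ 0.4847, -0.0296])]
red/turq bottoms [ 0.4631 -0.1355] [ 0.5298 -0.1142]
turq top tri [ 0.5304 -0.1015  0.136 ]
```

Call:
play_rows(moves=[[[1,0.46,0.784,0.0,0.716],[1,0.46,0.784,0.0,0.716],[1,0.46,0.784,0.0,0.716],[1,0.46,0.784,0.0,0.716],[1,0.46,0.784,0.0,0.716],[1,0.46,0.784,0.0,0.716],[1,0.46,0.784,0.0,0.716],[1,0.46,0.784,0.0,0.716],[1,0.46,0.784,0.0,0.716],[1,0.46,0.784,0.0,0.716],[1,0.46,0.784,0.0,0.716],[1,0.46,0.784,0.0,0.716]]], force=50)

```text
t: 1.1
eef_pos: [0.4259, -0.1674, 0.2311]
tcp_rot: [-0.0, 0.763, 0.646, -0.0]
wrist_force: [0.6, -0.8, 0.5]
grip_width: 0.0853
gripper_force: 0.0
```

Call:
play_rows(moves=[[[1,0.122,0.207,0.0,0],[1,0.122,0.207,0.0,0],[1,0.122,0.207,0.0,0],[1,0.122,0.207,0.0,0],[1,0.122,0.207,0.0,0],[1,0.122,0.207,0,0],[1,0.122,0.207,0,0],[1,0.122,0.207,0,0]]])

```text
t: 1.77
eef_pos: [0.5161, -0.0151, 0.2307]
tcp_rot: [-0.0, 0.764, 0.646, -0.001]
wrist_force: [-0.5, 0.4, -0.2]
grip_width: 0.0854
gripper_force: 0.0
```

Run:
```python
from h import *
import cv2
print(telemetry.read_state()["eef_pos"])
cv2.imwrite("pics/w1.png",eyes.camera("wrist")[:,:,::-1])
c=eyes.get_calibration("wrist");P=c["pose"]
for p in [(.5593,.2342,.15),(.5458,.1521,.15),(.5312,.0694,.15),(.5177,-.0121,.15)]:
    q=P[:3,:3].T@(np.array(p)-P[:3,3]); print(q[0]/q[2]*c["fx"]+c["cx"],q[1]/q[2]*c["fy"]+c["cy"])
print(P[:3,3])
```

```text
[ 0.51613497 -0.01512367  0.23070915]
321.69513431746645 -361.5228427892757
322.3762585112336 -103.17840005147914
320.9631904445743 95.4758096776971
321.4022070533977 249.40317950532926
[0.52940718 0.05967972 0.37248415]
```

View pics/w1.png

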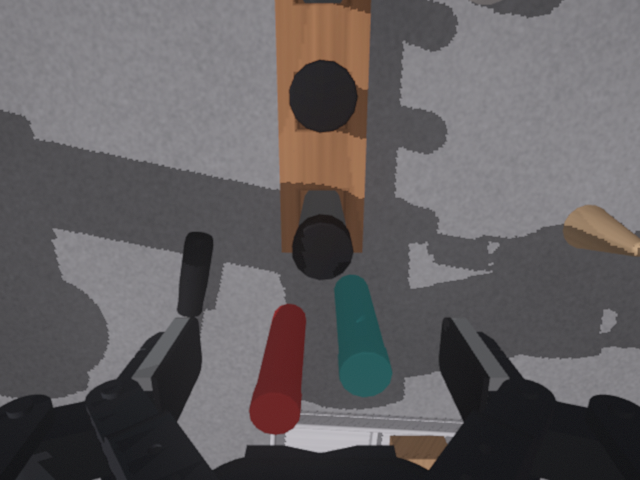

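The wrist view shows the end cap at (322,245) and the next at (323,96), each within 4 px of the prediction. The fingers straddle the row, so I'll descend and grip.

Call:
play_rows(moves=[[[1,0.002,0.004,-0.05,0],[1,0.002,0.004,-0.1,0],[1,0.002,0.004,-0.14,0],[1,0.002,0.004,-0.17,0],[1,0.002,0.004,-0.185,0],[1,0.002,0.004,-0.185,0],[1,0.002,0.004,-0.185,0],[1,0.002,0.004,-0.185,0]]])

```text
t: 2.48
eef_pos: [0.5202, -0.012, 0.0943]
tcp_rot: [0.001, 0.764, 0.646, 0.001]
wrist_force: [0.5, -0.0, -0.2]
grip_width: 0.0853
gripper_force: 0.0
```

Call:
play_rows(moves=[[[-1,0,0,0,0],[-1,0,0,0,0],[-1,0,0,0,0],[-1,0,0,0,0],[-1,0,0,0,0],[-1,0,0,0,0],[-1,0,0,0,0],[-1,0,0,0,0],[-1,0,0,0,0],[-1,0,0,0,0]]])

```text
t: 3.32
eef_pos: [0.5188, -0.011, 0.0934]
tcp_rot: [-0.0, 0.763, 0.646, 0.0]
wrist_force: [-2.6, -0.1, 5.7]
grip_width: 0.0341
gripper_force: 43.4
```

Call:
play_rows(moves=[[[-1,0,0,0.007,0],[-1,0,0,0.014,0],[-1,0,0,0.02,0],[-1,0,0,0.024,0],[-1,0,0,0.024,0],[-1,0,0,0.024,0],[-1,0,0,0.024,0],[-1,0,0,0.024,0],[-1,0,0,0.024,0],[-1,0,0,0.024,0]]])

```text
t: 4.15
eef_pos: [0.5184, -0.0112, 0.1103]
tcp_rot: [-0.0, 0.763, 0.646, -0.0]
wrist_force: [-0.4, -0.2, -5.1]
grip_width: 0.0339
gripper_force: 45.2
```

Call:
play_rows(moves=[[[-1,0,0,0,0]]])

```text
t: 4.23
eef_pos: [0.5185, -0.0112, 0.1104]
tcp_rot: [-0.0, 0.763, 0.646, -0.0]
wrist_force: [-0.5, -0.8, -3.9]
grip_width: 0.0331
gripper_force: 45.2
```

Call:
play_rows(moves=[[[-1,0,0,0,0],[-1,0,0,0,0]]])

```text
t: 4.4
eef_pos: [0.5186, -0.0112, 0.1105]
tcp_rot: [-0.0, 0.763, 0.646, -0.0]
wrist_force: [0.3, 0.8, -4.7]
grip_width: 0.0334
gripper_force: 45.2
```

Run:
```python
from h import *
f=[]
for i in range(12):
    eyes.camera("side"); f.append(telemetry.read_state()["wrist_force"])
print(np.mean(f,0),np.std(f,0))
```

```text
[ 0.06608195 -0.05346526 -4.20774829] [0.43782171 0.5366883  0.23808833]
```

4.2 N is about 430 g. That is in the full tube's range and far above the others' 260 g limit. I'll pull it out and weigh it again in free air.

Call:
play_rows(moves=[[[-1,0,0,0.02,0],[-1,0,0,0.05,0],[-1,0,0,0.09,0],[-1,0,0,0.13,0],[-1,0,0,0.17,0],[-1,0,0,0.2,0],[-1,0,0,0.213,0],[-1,0,0,0.213,0],[-1,0,0,0.213,0],[-1,0,0,0.213,0]]])

```text
t: 5.83
eef_pos: [0.517, -0.0111, 0.2679]
tcp_rot: [-0.002, 0.763, 0.646, -0.002]
wrist_force: [-0.7, -0.2, -5.3]
grip_width: 0.0335
gripper_force: 46.2
```

Run:
```python
from h import *
import cv2
f=[]
for i in range(10):
    im=eyes.camera("side"); f.append(telemetry.read_state()["wrist_force"])
s=telemetry.read_state()
print(np.mean(f,0),s["eef_pos"],s["grip_width"])
cv2.imwrite("pics/s2.png",im[:,:,::-1])
```

```text
[-0.11331789 -0.02807523 -4.43227768] [ 0.5185772  -0.01119856  0.27010516] 0.03339570768564874
```

View pics/s2.png

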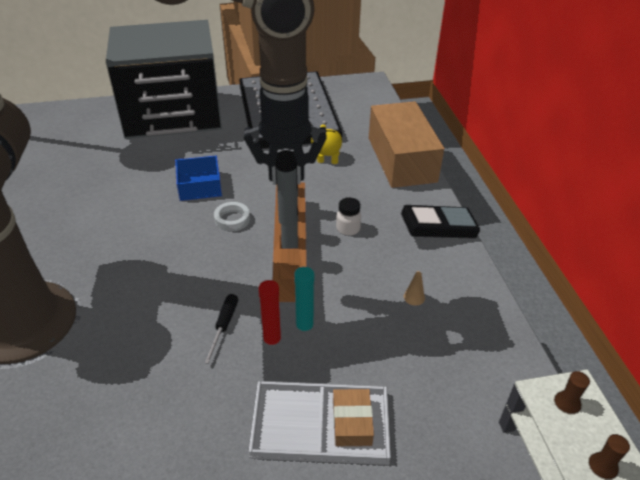

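The tube hangs free in the gripper (bottom at about (289,245)) at 4.4 N, about 450 g, so it is the full one. The path passes over red and turquoise, with the tube's bottom at about 0.186 m. I'll carry it above the empty tray half, around (291,421).

Call:
play_rows(moves=[[[-1,-0.003,-0.015,0,0],[-1,-0.009,-0.05,0,0],[-1,-0.017,-0.095,0,0],[-1,-0.025,-0.145,0,0],[-1,-0.034,-0.195,0,0],[-1,-0.043,-0.245,0,0],[-1,-0.052,-0.295,0,0],[-1,-0.06,-0.34,0,0],[-1,-0.066,-0.375,0,0],[-1,-0.07,-0.398,0,0],[-1,-0.07,-0.398,0,0],[-1,-0.07,-0.398,0,0]]])

```text
t: 7.33
eef_pos: [0.4653, -0.3111, 0.2702]
tcp_rot: [-0.0, 0.764, 0.645, -0.0]
wrist_force: [-0.1, 0.9, -4.5]
grip_width: 0.0336
gripper_force: 48.0
```

Call:
play_rows(moves=[[[-1,0,0,-0.02,0],[-1,0,0,-0.05,0],[-1,0,0,-0.09,0],[-1,0,0,-0.13,0],[-1,0,0,-0.165,0],[-1,0,0,-0.19,0],[-1,0,0,-0.2,0],[-1,0,0,-0.2,0],[-1,0,0,-0.2,0],[-1,0,0,-0.2,0]]])

```text
t: 8.17
eef_pos: [0.4677, -0.3105, 0.1222]
tcp_rot: [0.002, 0.763, 0.646, 0.0]
wrist_force: [0.4, -0.8, -3.6]
grip_width: 0.0337
gripper_force: 47.7
```

Run:
```python
from h import *
import cv2
a=eyes.camera("side")[330:480,180:440,::-1];b=eyes.camera("scene")[130:280,130:330,::-1]
s=telemetry.read_state();print(s["eef_pos"],s["wrist_force"],s["t"])
o=np.zeros((450,790,3),np.uint8)
o[:,:]=0
A=cv2.resize(a,None,fx=1.7,fy=1.7);B=cv2.resize(b,None,fx=1.7,fy=1.7)
o[:A.shape[0],:A.shape[1]]=A;o[:B.shape[0],445:445+B.shape[1]]=B
cv2.imwrite("pics/p3.png",o[:260])
```

```text
[ 0.46758788 -0.31066524  0.1224255 ] [ 0.55149949  0.76655573 -4.65488947] 8.2667
```

View pics/p3.png

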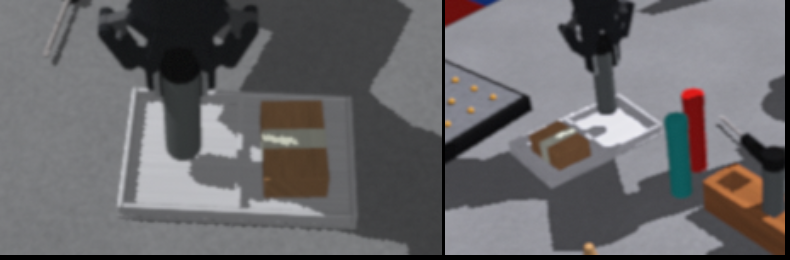

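The tube hangs over the centre of the near half (bottom at (183,157) in the left crop), well clear of the walls. Next I'll lower it gently until it touches.

Call:
play_rows(moves=[[[-1,0,0,-0.01,0],[-1,0,0,-0.02,0],[-1,0,0,-0.03,0],[-1,0,0,-0.036,0],[-1,0,0,-0.039,0],[-1,0,0,-0.039,0],[-1,0,0,-0.039,0],[-1,0,0,-0.039,0]]])

```text
t: 8.93
eef_pos: [0.4664, -0.3099, 0.0912]
tcp_rot: [0.0, 0.763, 0.646, 0.0]
wrist_force: [-0.5, 0.4, -4.1]
grip_width: 0.0337
gripper_force: 47.9
```

Call:
play_rows(moves=[[[-1,0,0,-0.001,0],[-1,0,0,-0.002,0],[-1,0,0,-0.003,0],[-1,0,0,-0.003,0],[-1,0,0,-0.003,0]]])

```text
t: 9.35
eef_pos: [0.4663, -0.3099, 0.0891]
tcp_rot: [0.0, 0.763, 0.646, 0.0]
wrist_force: [-0.1, -0.5, -3.8]
grip_width: 0.0338
gripper_force: 48.0
```

Call:
play_rows(moves=[[[-1,0,0,-0.001,0],[-1,0,0,-0.0015,0],[-1,0,0,-0.0015,0],[-1,0,0,-0.0015,0]]])

```text
t: 9.68
eef_pos: [0.4665, -0.3102, 0.0889]
tcp_rot: [0.001, 0.763, 0.646, -0.0]
wrist_force: [-3.0, 1.5, 5.6]
grip_width: 0.0336
gripper_force: 48.7
```

Call:
play_rows(moves=[[[-1,0,0,-0.001,0],[-1,0,0,-0.0015,0],[-1,0,0,-0.0015,0],[-1,0,0,-0.0015,0]]])

```text
t: 10.02
eef_pos: [0.4666, -0.3106, 0.0888]
tcp_rot: [0.001, 0.763, 0.646, -0.0]
wrist_force: [-3.7, 2.1, 10.6]
grip_width: 0.0334
gripper_force: 49.5
```

It has touched down. I'll ease off about 1 mm, open, then rise.

Call:
play_rows(moves=[[[-1,0,0,0.0015,0],[-1,0,0,0.0015,0],[-0.1,0,0,0.0015,0],[-0.1,0,0,0.0015,0],[0.2,0,0,0.0015,0],[0.6,0,0,0.0015,0],[1,0,0,0.0015,0],[1,0,0,0.0015,0],[1,0,0,0.0015,0],[1,0,0,0.0015,0],[1,0,0,0.0015,0],[1,0,0,0.0015,0]]])

```text
t: 11.02
eef_pos: [0.4661, -0.3097, 0.0877]
tcp_rot: [0.0, 0.763, 0.646, 0.0]
wrist_force: [-0.1, -0.4, 0.1]
grip_width: 0.0855
gripper_force: 0.0
```

Call:
play_rows(moves=[[[1,0,0,0.02,0],[1,0,0,0.05,0],[1,0,0,0.09,0],[1,0,0,0.14,0],[1,0,0,0.19,0],[1,0,0,0.23,0],[1,0,0,0.25,0],[1,0,0,0.25,0],[1,0,0,0.25,0],[1,0,0,0.25,0]]])

```text
t: 11.85
eef_pos: [0.4651, -0.309, 0.2733]
tcp_rot: [-0.002, 0.763, 0.646, -0.0]
wrist_force: [-0.6, -0.1, -0.2]
grip_width: 0.0854
gripper_force: 0.0
```

Run:
```python
from h import *
import cv2
a=eyes.camera("side")[130:480,170:440,::-1];b=eyes.camera("scene")[130:330,130:420,::-1]
s=telemetry.read_state();print(s["eef_pos"],s["wrist_force"],s["t"])
A=cv2.resize(a,None,fx=1.4,fy=1.4);B=cv2.resize(b,None,fx=1.4,fy=1.4)
o=np.zeros((490,790,3),np.uint8);o[:A.shape[0],:A.shape[1]]=A;o[:B.shape[0],380:380+B.shape[1]]=B
cv2.imwrite("pics/p4.png",o)
```

```text
[ 0.46487623 -0.30875912  0.27249526] [0.19596046 0.60318702 0.58430945] 11.95
```

View pics/p4.png

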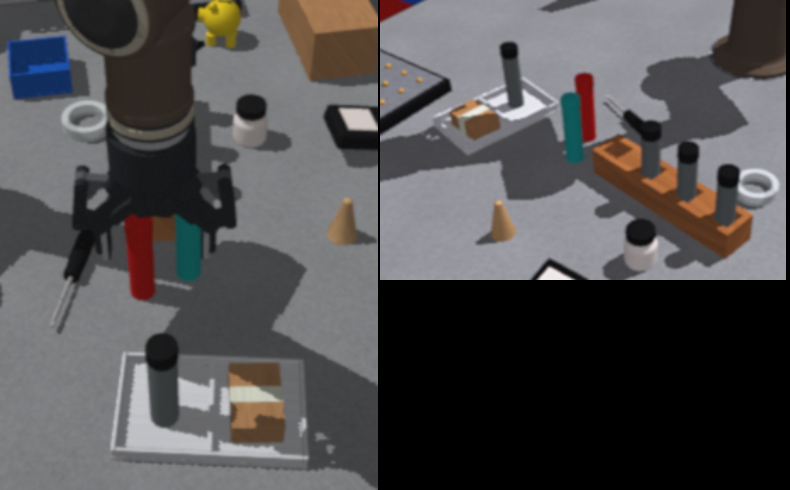

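The tube stands upright in the empty tray half (left crop (163,380)). The other three are fully down in the holder, the rest of the table is undisturbed, and the gripper is clear.

```bash
python3 -c "
from station import job
print(job.job_done())"
```

```text
the job is handed in; nothing more can be done
None
```

The full tube, about 450 g by lifting, now stands upright in the tray's empty half; I lifted only that tube, since its weight was well above the others' 260 g limit, and the job is handed in.

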